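Set the notched length stop and clamp a bucking bar in the bench nest

TASK

Get the bucking bar ready for dressing in the bench fixture: squeeze the latch tab on the length stop, slide the stop away from the fixed end block to the next notch and let the latch click in, so that the bar fits. Then lay the bar flat in the nest between the end block and the stop, swing the hold-down arm over until its pad rests on the bar, and last of all turn the status flag half a turn so that its ring side faces the front. Leave the side cutters and the drill-bit case where they lie.

Things in the scene. Friction and masses are not known exactly. Their poses are not given: they have to be found in the camera images.
- fixture: Bench fixture, fixed. Origin at bench level; x to its back (away from the robot when not turned), y to its left, z up. Coordinates in all these texts are in this frame, mm, (x, y, z). Aluminium base plate x -60..100, y -155..175, top z 12. From right to left: end block, nest, length stop on its notched rail, status flag; the hold-down arm stands behind the nest.
- nest (a point): Centre of the nest floor, (0, -75, 12): the bar's origin belongs here, its length along the fixture's y. Channel along y, 41 mm wide between two low strips (8 wide, tops z 20), from the end block's face (y -128; block 58 wide, top z 42) to the stop's nose: 86 mm long at the start, too short; 106 mm with the stop in the next notch.
- stop (a joint): Slide of the length stop along the fixture's +y, m. 0 = first notch, where it starts; the next, wanted notch is at 0.020; more at 0.040 and 0.060. About 1 mm of play in a notch, friction 2 N; it cannot leave a notch unless the latch is pressed. Saddle 52 mm long (y), top z 47, dark stop nose on its right side (x -20..20, top z 48); the squeeze grip stands on top.
- stop_grip (a point): On the stop's grip at z 80, over its middle; moves with the stop. Grip = fixed post at the back (36 mm long in y, back face 17 mm behind this point) and latch tab at the front (30 mm long, front face 18 mm in front of it when squeezed); tops z 94. Pinch from above, fingers closing along the fixture's x, at z 58..92: 47 mm wide at rest, 35 mm squeezed. Saddle top z 47 reaches 10 mm behind the post.
- latch (a joint): Hinge of the sprung latch lever on the stop, rad. 0 = at rest, tooth fully in a notch; 0.30 = tab squeezed to its limit; tooth clear of the rack above about 0.22. Force at the tab's top about 4 N to start, 9 N squeezed. Let go between notches, the tooth rides on the rack (reads about 0.2) and drops in when the stop is slid on; let go within 2 mm of a notch it centres itself.
- latch_tab (a point): Front face of the latch tab, black ribbed pad, at rest at about z 80; at rest the tab leans 0.30 rad to the front, top outermost (30 mm in front of point stop_grip); squeezed it stands upright. Its pivot lies along y at z 46.
- bucking_bar: Plain steel bucking bar, 36 x 100 x 28 mm (x, y, z; length along its own y), about 0.75 kg, lying flat on the bench to the right of the fixture. Origin at the centre of its underside. Either end may go to either side. Grasp it across its 36 mm width at its middle.
- hold_down (a joint): Hinge of the hold-down arm, rad; axis along the fixture's y. 0 = level over the nest, pad on the bar's top (z 40); 1.8 = open, leaning back on its rest, where it starts. 0.3 kg, damped hinge: pushed forward past upright (below 1.5) it sinks onto the bar by itself in a few seconds; with no bar it goes on to -0.12.
- clamp_pivot (a point): Pivot of the hold-down arm, (76, -100, 54), between two cheeks (x 63..89, y -116..-84, top z 62). The arm is a steel bar 14 mm wide (y), 10 mm high; its pad sits 76 mm from the pivot.
- clamp_ball (a point): Centre of the black ball handle (26 mm diameter) at the end of the hold-down arm, 112 mm from the pivot: open at about (101, -100, 163), closed at (-36, -100, 54).
- flag (a joint): Turn of the two-sided status flag on its upright spindle, rad, counter-clockwise from above. 0 = dashed side (two short raised bars in line) to the front (fixture's -x); 3.14 = ring side (raised circle) to the front. Starts between 0 and 0.3. Stops at 0 and 3.14: push its right wing to the back and round, then from behind up to the stop. Stays where left (0.012 N m).
- flag_centre (a point): Centre of the flag on its spindle axis, (30, 130, 79). Aluminium plate 80 mm wide, 50 mm high (z 54..104), 5 mm thick, its width along the fixture's y at both stops; hub 16 mm diameter, cap nut up to z 114.
- side_cutters: Side cutters, 52 x 138 x 16 mm, lying behind the bar, near the fixture's right end, a bystander. Origin at the centre of its underside.
- bit_case: Red drill-bit case, 72 x 110 x 22 mm, lying to the front left, a bystander. Origin at the centre of its underside.

How it is judged:
On the way, in this order (a step that is already met when the one before it is completed fails the run):
1. the length stop stands in the next notch (20 mm further out) with its latch dropped in (value of joint stop between 0.0175 and 0.0225 m and value of joint latch below 0.06 rad), for 0.2 s.
2. the bar lies flat in the nest between end block and stop, let go (x of bucking_bar in the frame of fixture between -0.005 and 0.005 m and y of bucking_bar in the frame of fixture between -0.081 and -0.069 m and z of bucking_bar in the frame of fixture between 0.009 and 0.0145 m and angle between bucking_bar's own z axis and vertical below 0.06 rad and angle between the y axis of bucking_bar and the y axis of fixture, either way round below 0.12 rad and contact force between the fingers and bucking_bar below 0.2 N), for 0.2 s.
3. the hold-down arm is swung over and its pad rests on the bar (x of bucking_bar in the frame of fixture between -0.005 and 0.005 m and y of bucking_bar in the frame of fixture between -0.081 and -0.069 m and z of bucking_bar in the frame of fixture between 0.009 and 0.0145 m and angle between bucking_bar's own z axis and vertical below 0.06 rad and angle between the y axis of bucking_bar and the y axis of fixture, either way round below 0.12 rad and value of joint hold_down between -0.04 and 0.04 rad), for 0.2 s.
4. the flag is turned to its ring side (value of joint flag above 2.94 rad), for 0.2 s.
At the end, for the whole second after the job is handed in: Stop in the next notch (20 mm on, within 2.5 mm), latch in; bar flat and at rest in the nest (within 5 mm across, 6 mm along, 3 mm in height, 0.12 rad); arm within 0.04 rad of level, pad on the bar; flag within 0.2 rad of its ring-side stop (all of step 1 and all of step 3 and value of joint flag above 2.94 rad and linear speed of bucking_bar below 0.02 m/s and velocity of joint hold_down between -0.1 and 0.1 rad/s and velocity of joint flag between -0.2 and 0.2 rad/s); the robot touches nothing.
It fails at once if the side cutters is pushed more than 30 mm away (distance of side_cutters from where it was at the start of the episode above 0.03 m).
It fails at once if the bit case is pushed more than 30 mm away (distance of bit_case from where it was at the start of the episode above 0.03 m).
It also fails if it takes over 64 s, if anything falls off the work surface, if the arm or the gripper's body presses on something with over 40 N, if the wrist force passes 120 N, or if a joint passes its speed limit or range.

ROBOT

A 7-joint arm with a two-finger parallel gripper is mounted at the origin on the work surface; the furniture and walls round the work are solid. World frame = base frame: x ahead of the robot, y to its left, z up, the work surface at z = 0. Lengths are in m, angles in rad, forces in N, time in s.
With the tool pointing down it reaches from about 0.425 to 0.875 m from the base axis. Payload 4.7 kg.
Tool frame: the origin (TCP) lies midway between the tips of the shut fingers; the grasp point (between the pads) lies 19 mm behind it; z points along the fingers, y is the line along which they close (so a half turn about z gives the same grasp; the last joint's range is limited). The gripper opens to 87 mm and grips with 3 to 60 N. Pads are 19 mm wide; open, the fingers measure 117 mm over their backs; the gripper's body (75 mm by 190 mm) begins 51 mm behind the grasp point.
Start: joints at [1.122, 0.321, -0.07, 1.45, 0.023, 1.371, -0.057], TCP at [0.29, -0.582, 0.223] pointing down, gripper open.
Joint ranges: [-2.86, 2.86], [-0.3, 2.09], [-1.38, 1.24], [0.06, 2.45], [-1.56, 4.7], [0.09, 2.05], [-2.69, 2.69]. Speed limits (rad/s): [2.57, 2.57, 3.14, 3.14, 3.14, 3.14, 3.14].

INTERFACE

Orientations are given as a rotation vector (axis times angle).
In Python, from bench import ctrl, job, sensors, get_image, camera_model gives the robot as it stands (ctrl), with the cameras as plain functions, the job (job) and the readings (sensors).
- The arm moves only by the tool inch_along, called after "Request:" by a JSON object that holds its "op" and its "data", one argument or row to a line. Schema: {"type":"object","properties":{"offsets":{"type":"array","items":{"type":"object","properties":{"tx":{"type":"number"},"ty":{"type":"number"},"tz":{"type":"number"},"yaw":{"type":"number"},"jaw":{"type":"number"}},"additionalProperties":false,"required":["jaw"]},"minItems":1,"maxItems":20},"grip_force":{"type":"number"},"only":{"type":"string"},"quiet":{"type":"boolean"},"lines":{"type":"string"}},"required":["offsets"],"additionalProperties":false}. offsets is a list of rows, 1 to 20 of them, each an object with the fields tx, ty, tz (the shift in parts of the range, where 1.0 means 1 m), yaw (a turn about the tool's z in a scale on which 1.0 is 180 degrees), jaw (the opening from 0.0 (shut) to 1.0 (fully open)); a field left out counts as zero (the opening has to be given); each row is the pose to reach, as a shift and turn from the pose commanded when the call began, along the tool's axes at that moment; what a row does not reach only later rows make up. A row lasts 1/10 s, in which the tool goes at most 0.05 m and 0.15 rad, less where a joint would pass 70% of its speed; a pose out of reach is approached as far as the arm can. The fingers move at their own pace and stop on an object; grip_force is the grip in N (left out, the last holds). Time passes only in rows, so rows that do not move let the fingers close. The tool returns the time, the measured TCP pose, the force, the opening and the grip force at its end. only (a regular expression) keeps the lines of the reply that match it, lines (a string "A,B") keeps lines A to B, and quiet returns only ok. Shift and turn numbers lie between -1 and 1, and a call with a number outside is refused. Input that does not fit is refused with a message, and nothing moves.
- sensors.get_state(): the state, without advancing time (a new reading comes with each control period).
- get_image(name): name is "scene" or "top" or "wrist"; returns the picture (400x640x3 uint8, red, green, blue); there is no depth.
- camera_model(name): a dict with "vertical_fov" (degrees; the focal length in pixels is half the picture's height over the tangent of half this angle, whatever the lens; pixels are square), "cx", "cy" (the principal point, pixels), "rvec" (rotation vector, rad) and "tvec" (3), from world to camera coordinates, as OpenCV has them; the wrist camera has in their place "hand_eye" (4x4, takes a point from camera to tool coordinates, whose origin is the TCP and whose axes are the flange's). Camera axes: x right, y down, z forward; pixel columns grow to the right and rows downward; lengths in m; the calibration is good to about 2 mm. A picture is of the moment at which its call begins: read the wrist's pose just before it. camera_model takes no time and is no camera call.
- job.close_job(): hands the job in; it is judged then, once.
The state is a dict: "time": time; "joint_positions": joint angles; "qd": joint speeds; "joint_torque": joint torques, N m; "position": TCP position; "tool_rot": TCP orientation; "ft_force": force on the tool from outside, world axes, zero at the start; "torque": the same for the moment, N m; "grip_width": opening from 0.0 (shut) to 1.0 (fully open); "grip_force": force on a finger pad.
Only numpy, scipy, OpenCV 4.12 (cv2) and the standard library are available. Lean on these libraries where they do the work, as an engineer would, in place of code of your own. Each camera call takes 0.05 s, during which the arm holds its last target. There are 200 camera calls.

## Working session

There is one attempt and no reset: what is moved stays moved. The work goes in short steps, Python scripts to look and compute and a tool call to move; the robot and the scene stay as the last step left them, time stands still between calls to the robot, and variables do not carry over. Pictures are saved under pics/ and viewed, at most 13 in all, crops included, and the job is handed in when it is done.

```bash
ls; mkdir -p pics; python3 - <<'E'
from bench import ctrl, job, sensors, get_image, camera_model
import cv2
for n in("top","scene"):
    cv2.imwrite(f"pics/{n}0.png",get_image(n)[:,:,::-1]); print(n,camera_model(n))
s=sensors.get_state();print(s)
E
```

```text
bench.py
pics
top {'vertical_fov': 51.43235759117995, 'cx': 311.0213888579498, 'cy': 199.5285852042468, 'rvec': array([ 2.23152714, -2.17605149,  0.06017922]), 'tvec': array([-0.05514173,  0.45620085,  1.07172421])}
scene {'vertical_fov': 55.94693474257521, 'cx': 318.2895353205441, 'cy': 200.75672941752862, 'rvec': array([ 1.13223189, -2.18522789,  1.12077779]), 'tvec': array([0.2431103 , 0.29363001, 0.89670668])}
{'time': 0.1, 'joint_positions': array([ 1.12212257,  0.32177037, -0.07008718,  1.45155156,  0.0226043 ,
        1.37081024, -0.05689007]), 'qd': array([ 0.00124712, -0.00271171,  0.00132647, -0.00181915, -0.00054294,
       -0.00034305,  0.00011062]), 'joint_torque': array([-3.79529301e-04, -4.92573094e+01, -4.06007599e-01, -3.13397563e+01,
       -6.40005595e-02,  3.95962363e-02,  9.05048273e-05]), 'position': array([ 0.28991381, -0.58120583,  0.22155768]), 'tool_rot': array([-3.05621590e+00, -7.20131139e-01,  7.78240565e-04]), 'ft_force': array([-0.87142651,  0.11537786, -0.57198112]), 'torque': array([ 0.00063337, -0.030702  , -0.03076779]), 'grip_force': 0.0, 'grip_width': 1.0016803217042207}
```

View pics/top0.png

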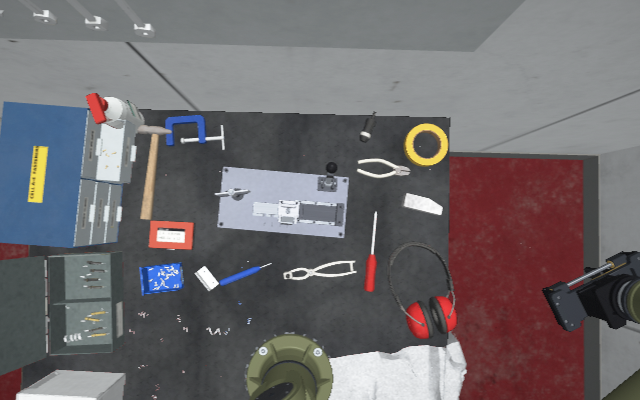

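View pics/scene0.png

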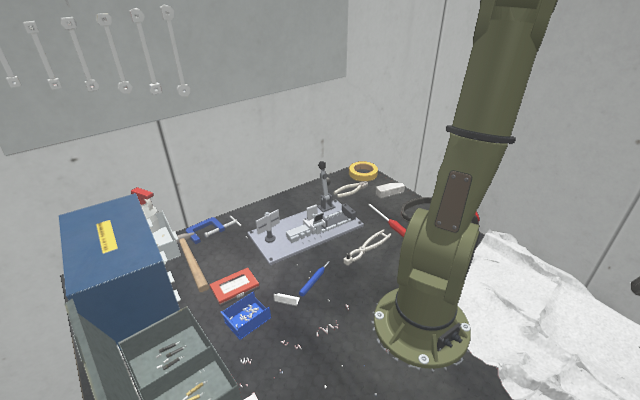

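The top view shows the fixture plate with corners near (223,168), (350,178), (345,237) and (218,228), and the bar near (423,204). The side cutters are near (384,168) and the red case near (171,235). Next I enlarge that region.

```bash
cat > h.py <<'E'
import numpy as np, cv2
from scipy.spatial.transform import Rotation as R
from bench import ctrl, job, sensors, get_image, camera_model
def K(m,h=400):
    f=h/2/np.tan(np.radians(m["vertical_fov"])/2); return np.array([[f,0,m["cx"]],[0,f,m["cy"]],[0,0,1.]])
def ext(name,state=None):   # world->camera R,t
    m=camera_model(name)
    if name!="wrist": return K(m),R.from_rotvec(m["rvec"]).as_matrix(),np.array(m["tvec"])
    s=state; T=np.eye(4);T[:3,:3]=R.from_rotvec(s["tool_rot"]).as_matrix();T[:3,3]=s["position"]
    C=np.linalg.inv(T@np.array(m["hand_eye"])); return K(m),C[:3,:3],C[:3,3]
def unproj(c,uv,z):
    k,r,t=c; uv=np.atleast_2d(uv).astype(float)
    d=(np.linalg.inv(k)@np.c_[uv,np.ones(len(uv))].T).T@r; o=-r.T@t
    return o+d*((z-o[2])/d[:,2])[:,None]
def proj(c,P):
    k,r,t=c; q=(np.atleast_2d(P)@r.T+t)@k.T; return q[:,:2]/q[:,2:]
def fix(P,o,a): # fixture mm->world
    return np.r_[o,0]+R.from_euler('z',a).apply(np.atleast_2d(P)/1000.)
def to_tool(target,yaw_y=None):
    """shift in tool axes from present measured pose to world target; yaw_y: wanted world angle of closing line"""
    s=sensors.get_state(); M=R.from_rotvec(s["tool_rot"]); d=M.inv().apply(np.array(target)-s["position"])
    out=[d.round(4)]
    if yaw_y is not None:
        y=M.as_matrix()[:,1]; cur=np.arctan2(y[1],y[0]); e=(yaw_y-cur+np.pi/2)%np.pi-np.pi/2
        out.append(round(-e,4))   # tool z is down
    return out
E
python3 - <<'E'
from h import *
I=cv2.imread("pics/top0.png")
cv2.imwrite("pics/c1.png",cv2.resize(I[140:250,205:465],None,fx=3,fy=3,interpolation=cv2.INTER_CUBIC))
c=ext("top")
p=unproj(c,[[223,168],[350,178],[345,237],[218,228]],.012);print(p.round(4))
print(np.linalg.norm(np.diff(p,axis=0),axis=1))
print(unproj(c,[[423,204]],.028), unproj(c,[[384,168]],.01),unproj(c,[[171,235]],.02),unproj(c,[[290,270],[270,265],[372,270],[374,212]],.01))
E
```

```text
[[ 0.5337  0.1876  0.012 ]
 [ 0.5162 -0.144   0.012 ]
 [ 0.3624 -0.1342  0.012 ]
 [ 0.3775  0.1952  0.012 ]]
[0.33204987 0.15415716 0.32970752]
[[ 0.45247386 -0.33142461  0.028     ]] [[ 0.54499769 -0.23277633  0.01      ]] [[0.35689944 0.31304811 0.02      ]] [[ 0.27372561  0.00615155  0.01      ]
 [ 0.28534749  0.05818008  0.01      ]
 [ 0.27873547 -0.20618097  0.01      ]
 [ 0.42909259 -0.20863425  0.01      ]]
```

View pics/c1.png

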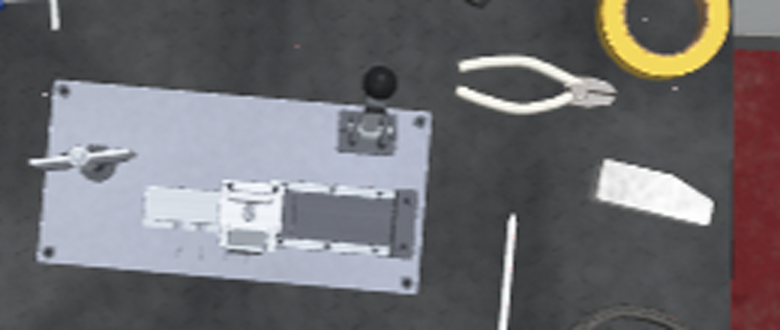

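```bash
cat >> h.py <<'E'
def fitplate(W):
    C=np.array([[100,175],[100,-155],[-60,-155],[-60,175]])/1000.
    A,B=C-C.mean(0),W[:,:2]-W[:,:2].mean(0)
    a=np.arctan2((A[:,0]*B[:,1]-A[:,1]*B[:,0]).sum(),(A*B).sum())
    r=R.from_euler('z',a).as_matrix()[:2,:2]; o=W[:,:2].mean(0)-r@C.mean(0)
    return o,a,np.linalg.norm(C@r.T+o-W[:,:2],axis=1)
E
python3 - <<'E'
from h import *
c=ext("top")
q=np.array([[54,80],[433,112],[416,294],[38,262]])/3+[205,140]-1/3
o,a,e=fitplate(unproj(c,q,.012)); print(o,a,e)
r=R.from_euler('z',-a)
f=lambda uv,z:(r.apply(unproj(c,np.atleast_2d(uv)/3+[204.7,139.7],z)-np.r_[o,0])*1000).round(1)
print("saddle",f([[250,183],[221,183],[280,186],[219,250],[276,252]],.047))
print("grip post top",f([[228,187],[276,190]],.094)); print("ball",f([380,84],.163)); print("flag",f([[82,156],[32,163],[132,154]],.104))
I=cv2.imread("pics/top0.png")
m=(cv2.cvtColor(I,cv2.COLOR_BGR2GRAY)>150).astype('uint8'); m[:, :395]=0; m[:185]=0;m[225:]=0;m[:,455:]=0
n,l,s,_=cv2.connectedComponentsWithStats(m); k=1+s[1:,4].argmax(); pts=np.argwhere(l==k)[:,::-1]
w=unproj(c,pts,.028)[:,:2]; print("bar",cv2.minAreaRect((w*1000).astype('f4')), cv2.minAreaRect((w*1000).astype('f4'))and cv2.boxPoints(cv2.minAreaRect((w*1000).astype('f4'))))
E
```

```text
[0.42878827 0.01983428] -0.05972171318357776 [0.00099894 0.00074562 0.00168008 0.00131764]
saddle [[ 22.9  -4.   47. ]
 [ 20.8  20.2  47. ]
 [ 22.5 -29.3  47. ]
 [-35.2  16.9  47. ]
 [-32.8 -30.7  47. ]]
grip post top [[ 16.4  11.   94. ]
 [ 17.3 -27.5  94. ]]
ball [[ 100.7 -100.1  163. ]]
flag [[ 30.8 127.7 104. ]
 [ 21.9 166.5 104. ]
 [ 35.7  88.4 104. ]]
bar ((453.26226806640625, -332.26025390625), (100.82450866699219, 35.65300369262695), 77.40461730957031) [[ 424.87164 -377.57196]
 [ 459.66663 -385.34662]
 [ 481.6529  -286.94855]
 [ 446.8579  -279.1739 ]]
```

```bash
python3 - <<'E'
from h import *
o,a=[.4288,.0198],-.0597
print(fix([0,-6,260],o,a)); print(*to_tool(fix([-1,-6,260],o,a)[0],a)); print(R.from_rotvec(sensors.get_state()["tool_rot"]).as_matrix().round(3))
E
```

```text
[[0.42844201 0.01381069 0.26      ]]
[ 0.3887 -0.4711 -0.0377] -1.0483
[[ 0.895  0.446 -0.001]
 [ 0.446 -0.895  0.002]
 [-0.    -0.002 -1.   ]]
```

The manual's scale: turns go in shares of 180 degrees. Converting my numbers, -1.048 rad / 3.1416 = -0.3336.

Request:
{"op": "inch_along", "data": {
  "offsets": [
    {"tx":0.313, "ty":-0.157, "tz":-0.038, "yaw":-0.3336, "jaw":1},
    {"tx":0.313, "ty":-0.157, "tz":-0.038, "yaw":-0.3336, "jaw":1},
    {"tx":0.313, "ty":-0.157, "tz":-0.038, "yaw":-0.3336, "jaw":1},
    {"tx":0.313, "ty":-0.157, "tz":-0.038, "yaw":-0.3336, "jaw":1},
    {"tx":0.313, "ty":-0.157, "tz":-0.038, "yaw":-0.3336, "jaw":1},
    {"tx":0.313, "ty":-0.157, "tz":-0.038, "yaw":-0.3336, "jaw":1},
    {"tx":0.313, "ty":-0.157, "tz":-0.038, "yaw":-0.3336, "jaw":1},
    {"tx":0.389, "ty":-0.471, "tz":-0.038, "yaw":-0.3336, "jaw":1},
    {"tx":0.389, "ty":-0.471, "tz":-0.038, "yaw":-0.3336, "jaw":1},
    {"tx":0.389, "ty":-0.471, "tz":-0.038, "yaw":-0.3336, "jaw":1},
    {"tx":0.389, "ty":-0.471, "tz":-0.038, "yaw":-0.3336, "jaw":1},
    {"tx":0.389, "ty":-0.471, "tz":-0.038, "yaw":-0.3336, "jaw":1},
    {"tx":0.389, "ty":-0.471, "tz":-0.038, "yaw":-0.3336, "jaw":1},
    {"tx":0.389, "ty":-0.471, "tz":-0.038, "yaw":-0.3336, "jaw":1},
    {"tx":0.389, "ty":-0.471, "tz":-0.038, "yaw":-0.3336, "jaw":1},
    {"tx":0.389, "ty":-0.471, "tz":-0.038, "yaw":-0.3336, "jaw":1},
    {"tx":0.389, "ty":-0.471, "tz":-0.038, "yaw":-0.3336, "jaw":1}
  ],
  "grip_force": 25
}}

```text
time: 1.8
position: [0.428, 0.012, 0.2603]
tool_rot: [-2.289, -2.151, 0.001]
ft_force: [0.2, 0.2, 0.0]
grip_width: 0.998
grip_force: 0.0
```

```bash
python3 - <<'E'
from h import *
s=sensors.get_state(); I=get_image("wrist"); cv2.imwrite("pics/w1.png",I[:,:,::-1])
import pickle; pickle.dump(s,open("w1.pkl","wb"))
o,a=[.4288,.0198],-.0597
print(*to_tool(fix([-1,-6,62],o,a)[0],a)); c=ext("wrist",s)
for P in([0,-6,80],[17,12,94],[17,-24,94],[0,-42,48],[29,-128,42],[-29,-128,42],[0,-75,12],[-60,175,12],[-60,-155,12],[100,175,12]): print(P,proj(c,fix(P,o,a)).round(0))
E
```

```text
[ 0.0018 -0.0006  0.1983] -0.0028
[0, -6, 80] [[317. 177.]]
[17, 12, 94] [[332. 164.]]
[17, -24, 94] [[331. 194.]]
[0, -42, 48] [[317. 197.]]
[29, -128, 42] [[337. 253.]]
[-29, -128, 42] [[297. 253.]]
[0, -75, 12] [[317. 211.]]
[-60, 175, 12] [[267.  21.]]
[-60, -155, 12] [[279. 259.]]
[100, 175, 12] [[397.  21.]]
```

View pics/w1.png

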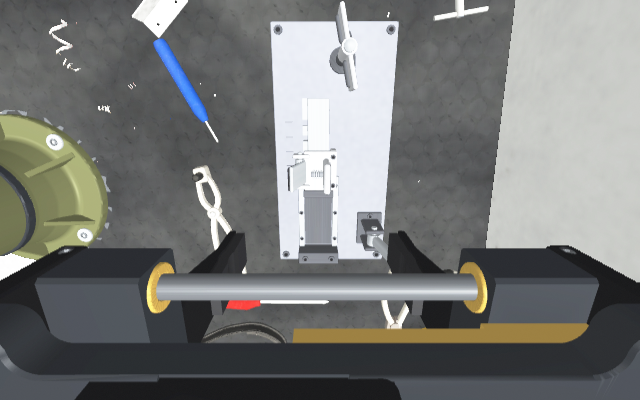

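The wrist view shows the plate corners at about (271,22), (398,21), (281,259) and (382,259). The post is near (328,178) and the tab near (296,175), within a few px of prediction. I'll enlarge it to refine the pose.

```bash
python3 - <<'E'
import cv2
I=cv2.imread("pics/w1.png")
cv2.imwrite("pics/c2.png",cv2.resize(I[10:270,255:410],None,fx=2.3,fy=2.3,interpolation=cv2.INTER_CUBIC))
E
```

```text
(no output)
```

View pics/c2.png

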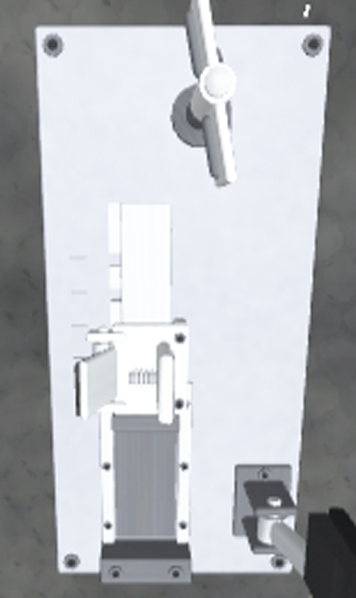

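```bash
python3 - <<'E'
from h import *
import pickle; c=ext("wrist",pickle.load(open("w1.pkl","rb")))
g=lambda p:(np.atleast_2d(p)+.5)/2.3+[254.5,9.5]
o,a,e=fitplate(unproj(c,g([[329,27],[295,573],[59,573],[36,27]]),.012)); print(o,a,e)
for o,a in((o,a),(np.array([.4288,.0198]),-.0597)):
    r=R.from_euler('z',-a); f=lambda uv,z:(r.apply(unproj(c,g(uv),z)-np.r_[o,0])*1000).round(1).tolist()
    print("endblock top",f([[101,558],[191,558]],.042)); print("post top",f([[158,345],[175,345],[158,422],[174,422]],.094)); print("tab top", f([[77,360],[77,416]],.09)); print("nose",f([[115,415],[180,415]],.048)); print("cap",f([217,80],.114))
E
```

```text
[0.43148852 0.01964023] -0.05762402976776521 [0.00200787 0.00076936 0.00125437 0.00125085]
endblock top [[-29.2, -126.7, 42.0], [27.2, -127.0, 42.0]]
post top [[5.1, 16.8, 94.0], [13.4, 16.8, 94.0], [5.2, -22.5, 94.0], [13.3, -22.6, 94.0]]
tab top [[-35.2, 8.8, 90.0], [-36.2, -20.3, 90.0]]
nose [[-18.6, -31.8, 48.0], [18.9, -32.0, 48.0]]
cap [[28.7, 130.1, 114.0]]
endblock top [[-26.3, -126.7, 42.0], [30.2, -126.9, 42.0]]
post top [[7.8, 16.8, 94.0], [16.1, 16.8, 94.0], [7.9, -22.5, 94.0], [16.0, -22.5, 94.0]]
tab top [[-32.6, 8.7, 90.0], [-33.5, -20.4, 90.0]]
nose [[-15.8, -31.8, 48.0], [21.7, -31.9, 48.0]]
cap [[31.2, 130.2, 114.0]]
```

```bash
echo "O,A=[.4298,.0197],-.0587" >> h.py; python3 - <<'E'
from h import *
print(*to_tool(fix([-1,-5,62],O,A)[0],A))
E
```

```text
[0.0028 0.0004 0.1983] -0.0038
```

Request:
{"op": "inch_along", "data": {
  "offsets": [
    {"tx":0.003, "jaw":1},
    {"tx":0.003, "tz":0.05, "jaw":1},
    {"tx":0.003, "tz":0.1, "jaw":1},
    {"tx":0.003, "tz":0.14, "jaw":1},
    {"tx":0.003, "tz":0.17, "jaw":1},
    {"tx":0.003, "tz":0.19, "jaw":1},
    {"tx":0.003, "tz":0.198, "jaw":1},
    {"tx":0.003, "tz":0.198, "jaw":1},
    {"tx":0.003, "tz":0.198, "jaw":1},
    {"tx":0.003, "tz":0.198, "jaw":0.6},
    {"tx":0.003, "tz":0.198, "jaw":0.6},
    {"tx":0.003, "tz":0.198, "jaw":0.6},
    {"tx":0.003, "tz":0.198, "jaw":0.6}
  ]
}}

```text
time: 3.15
position: [0.4277, 0.0164, 0.0628]
tool_rot: [-2.287, -2.154, 0.001]
ft_force: [-5.1, 1.5, 2.5]
grip_width: 0.72
grip_force: 2.0
```

```bash
python3 - <<'E'
from h import *
print(*to_tool(fix([-1,-5,62],O,A)[0],A))
E
```

```text
[-0.0016  0.0009  0.0008] -0.0014
```

Request:
{"op": "inch_along", "data": {
  "offsets": [
    {"jaw":0.3},
    {"jaw":0.3},
    {"jaw":0.3},
    {"jaw":0.3},
    {"jaw":0.3},
    {"jaw":0.3},
    {"jaw":0.3}
  ],
  "grip_force": 25
}}

```text
time: 3.85
position: [0.4265, 0.0165, 0.0621]
tool_rot: [-2.285, -2.152, 0.004]
ft_force: [-5.4, 0.3, 3.9]
grip_width: 0.401
grip_force: 25.0
```

Request:
{"op": "inch_along", "data": {
  "offsets": [
    {"tx":0.004, "jaw":0.3},
    {"tx":0.008, "jaw":0.3},
    {"tx":0.012, "jaw":0.3},
    {"tx":0.016, "jaw":0.3},
    {"tx":0.02, "jaw":0.3},
    {"tx":0.02, "jaw":0.3},
    {"tx":0.02, "jaw":0.3},
    {"tx":0.02, "jaw":0.3}
  ]
}}

```text
time: 4.65
position: [0.4278, 0.0365, 0.0621]
tool_rot: [-2.286, -2.152, 0.004]
ft_force: [-5.4, -0.4, 4.2]
grip_width: 0.4
grip_force: 25.0
```

Request:
{"op": "inch_along", "data": {
  "offsets": [
    {"jaw":0.6},
    {"jaw":0.6},
    {"jaw":0.75},
    {"jaw":1},
    {"jaw":1},
    {"jaw":1},
    {"jaw":1},
    {"jaw":1},
    {"tz":-0.04, "jaw":1},
    {"tz":-0.08, "jaw":1},
    {"tz":-0.12, "jaw":1},
    {"tz":-0.16, "jaw":1},
    {"tz":-0.198, "jaw":1},
    {"tx":-0.02, "tz":-0.198, "jaw":1},
    {"tx":-0.02, "tz":-0.198, "jaw":1},
    {"tx":-0.02, "tz":-0.198, "jaw":1}
  ]
}}

```text
time: 6.25
position: [0.4279, 0.0167, 0.26]
tool_rot: [-2.287, -2.152, 0.0]
ft_force: [-0.1, -0.3, -0.3]
grip_width: 0.999
grip_force: 0.0
```

```bash
python3 - <<'E'
from h import *
s=sensors.get_state(); I=get_image("wrist"); print(s["position"])
import pickle; pickle.dump(s,open("w2.pkl","wb"))
I=I[:,:,::-1]; cv2.imwrite("pics/w2.png",I)
J=cv2.imread("pics/w1.png")
cv2.imwrite("pics/c3.png",np.hstack([cv2.resize(X[80:270,270:400],None,fx=3,fy=3,interpolation=cv2.INTER_CUBIC) for X in(J,I)]))
E
```

```text
[0.42786529 0.01668251 0.25997281]
```

View pics/c3.png

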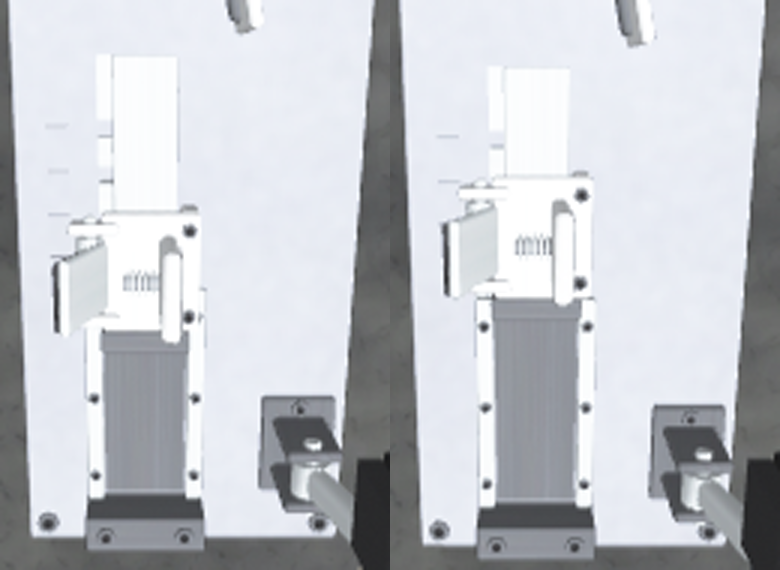

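The stop has moved about 42 px, or 20 mm by the tick spacing, and the tab leans as at rest, so it is latched. The nest strips lie at crop x 495..577 (right half). I'll use them for the nest centre.

```bash
python3 - <<'E'
from h import *
import pickle
for n,pts in(("w2",dict(strip=([[104,330],[187,330],[103,480],[184,480]],.02),outer=([[88,330],[204,330],[88,500],[201,500]],.02),block=([[88,528],[204,528]],.042),nose=([[105,302],[190,302]],.048),plate=([[33,545],[343,545]],.012)))
 ,("w1",dict(strip=([[103,360],[189,360],[103,480],[186,480]],.02),block=([[87,519],[203,519]],.042),plate=([[30,537],[336,537]],.012)))):
    c=ext("wrist",pickle.load(open(n+".pkl","rb"))); r=R.from_euler('z',-A)
    for k,(p,z) in pts.items():
        print(n,k,(r.apply(unproj(c,(np.array(p)+.5)/3+[269.5,79.5],z)-np.r_[O,0])*1000).round(1)[:,:2].tolist())
w=np.array(O); print(to_tool([.4533,-.3323,.2],np.radians(77.4-90)))
E
```

```text
w2 strip [[-19.0, -34.2], [20.4, -34.3], [-20.7, -112.2], [19.9, -112.3]]
w2 outer [[-26.6, -34.1], [28.4, -34.3], [-28.5, -123.3], [28.6, -123.4]]
w2 block [[-27.3, -127.1], [28.7, -127.3]]
w2 nose [[-17.1, -13.6], [20.0, -13.7]]
w2 plate [[-58.4, -153.3], [104.0, -153.7]]
w1 strip [[-19.3, -54.0], [22.0, -54.1], [-20.4, -117.1], [21.2, -117.3]]
w1 block [[-27.4, -127.2], [28.4, -127.4]]
w1 plate [[-59.5, -153.5], [100.4, -154.1]]
[array([-0.3473,  0.0465,  0.0594]), np.float64(0.1601)]
```

```bash
python3 - <<'E'
from h import *
print(to_tool([.4592,-.306,.2],np.radians(-12.6)))
E
```

```text
[array([-0.3207,  0.0508,  0.0594]), np.float64(0.1601)]
```

Converted, 0.16 rad / 3.1416 = 0.0509.

Request:
{"op": "inch_along", "data": {
  "offsets": [
    {"tx":-0.05, "ty":0.01, "jaw":1},
    {"tx":-0.1, "ty":0.02, "yaw":0.0318, "jaw":1},
    {"tx":-0.15, "ty":0.03, "yaw":0.0509, "jaw":0.7},
    {"tx":-0.2, "ty":0.04, "yaw":0.0509, "jaw":0.7},
    {"tx":-0.25, "ty":0.05, "yaw":0.0509, "jaw":0.7},
    {"tx":-0.3, "ty":0.051, "tz":0.03, "yaw":0.0509, "jaw":0.7},
    {"tx":-0.321, "ty":0.051, "tz":0.059, "yaw":0.0509, "jaw":0.7},
    {"tx":-0.321, "ty":0.051, "tz":0.059, "yaw":0.0509, "jaw":0.7},
    {"tx":-0.321, "ty":0.051, "tz":0.059, "yaw":0.0509, "jaw":0.7},
    {"tx":-0.321, "ty":0.051, "tz":0.059, "yaw":0.0509, "jaw":0.7}
  ],
  "grip_force": 60
}}

```text
time: 7.3
position: [0.461, -0.3051, 0.2019]
tool_rot: [2.449, 1.967, 0.002]
ft_force: [0.5, 0.1, 1.5]
grip_width: 0.701
grip_force: 0.0
```

```bash
python3 - <<'E'
from h import *
s=sensors.get_state(); I=get_image("wrist")[:,:,::-1]; cv2.imwrite("pics/w3.png",I)
c=ext("wrist",s); b=np.array([[424.9,-377.6],[459.7,-385.3],[481.7,-286.9],[446.9,-279.2]])/1000
print(to_tool([.4592,-.306,.0115],np.radians(-12.6)))
print(proj(c,np.c_[b,[.028]*4]).round(0).tolist())
m=(cv2.cvtColor(I,cv2.COLOR_BGR2GRAY)>140).astype('uint8'); n,l,st,_=cv2.connectedComponentsWithStats(m)
for k in range(1,n):
    if st[k,4]>1500: print(st[k], cv2.minAreaRect((unproj(c,np.argwhere(l==k)[:,::-1],.028)[:,:2]*1000).astype('f4')))
E
```

```text
[array([-0.0011, -0.0021,  0.191 ]), np.float64(0.0029)]
[[301.0, 240.0], [329.0, 240.0], [330.0, 161.0], [299.0, 161.0]]
[  80    0   75   94 1883] ((292.1284484863281, -119.98358154296875), (39.49425506591797, 92.99793243408203), 8.02692985534668)
[ 182    0  156   42 2906] ((441.8631286621094, -132.09500122070312), (36.51020431518555, 154.33792114257812), 77.5269775390625)
[  399     0   241   282 43192] ((721.2568969726562, -339.4092102050781), (320.66558837890625, 328.0868835449219), 77.5269546508789)
[ 350   30   47  129 2370] ((542.3170166015625, -231.02874755859375), (131.08258056640625, 48.943756103515625), 86.03050994873047)
[ 301  161   31   80 2196] ((455.0433654785156, -332.46392822265625), (100.08092498779297, 35.80490493774414), 77.69908905029297)
[   0  213   47   68 1941] ((74.70565032958984, -318.8720703125), (98.37989044189453, 54.820045471191406), 59.740806579589844)
[ 192  263  242   50 3466] ((424.086181640625, -438.25048828125), (73.91539764404297, 323.35736083984375), 81.56576538085938)
```

View pics/w3.png

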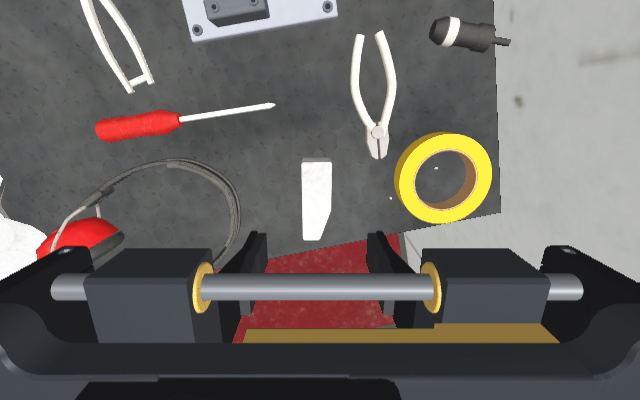

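The wrist view shows the bar at (301..331, 161..240), with its chamfered end at the bottom. It measures 100×36 mm, centred at (455,-332), which agrees with the top view. I will grip 27 mm towards its square end so the gripper body stays clear of the open hold-down arm.

Request:
{"op": "inch_along", "data": {
  "offsets": [
    {"tx":-0.001, "ty":-0.001, "tz":0.05, "jaw":0.7},
    {"tx":-0.001, "ty":-0.001, "tz":0.1, "jaw":0.7},
    {"tx":-0.001, "ty":-0.001, "tz":0.14, "jaw":0.7},
    {"tx":-0.001, "ty":-0.001, "tz":0.17, "jaw":0.7},
    {"tx":-0.001, "ty":-0.001, "tz":0.191, "jaw":0.7},
    {"tx":-0.001, "ty":-0.001, "tz":0.191, "jaw":0.7},
    {"tx":-0.001, "ty":-0.001, "tz":0.191, "jaw":0.7},
    {"tx":-0.001, "ty":-0.001, "tz":0.191, "jaw":0.7},
    {"tx":-0.001, "ty":-0.001, "tz":0.191, "jaw":0.3},
    {"tx":-0.001, "ty":-0.001, "tz":0.191, "jaw":0.3},
    {"tx":-0.001, "ty":-0.001, "tz":0.191, "jaw":0.3},
    {"tx":-0.001, "ty":-0.001, "tz":0.191, "jaw":0.3},
    {"tx":-0.001, "ty":-0.001, "tz":0.191, "jaw":0.3},
    {"tx":-0.001, "ty":-0.001, "tz":0.191, "jaw":0.3},
    {"tx":-0.001, "ty":-0.001, "tz":0.191, "jaw":0.3}
  ],
  "grip_force": 60
}}

```text
time: 8.85
position: [0.4594, -0.308, 0.0109]
tool_rot: [2.451, 1.963, 0.001]
ft_force: [2.1, -1.5, 1.2]
grip_width: 0.408
grip_force: 59.9
```

Request:
{"op": "inch_along", "data": {
  "offsets": [
    {"jaw":0.55},
    {"jaw":0.55},
    {"jaw":0.55},
    {"tx":0.005, "jaw":0.55},
    {"tx":0.005, "jaw":0.55},
    {"tx":0.005, "jaw":0.55},
    {"tx":0.005, "jaw":0.3},
    {"tx":0.005, "jaw":0.3},
    {"tx":0.005, "jaw":0.3},
    {"tx":0.005, "jaw":0.3},
    {"tx":0.005, "jaw":0.3},
    {"tx":0.005, "tz":-0.01, "jaw":0.3},
    {"tx":0.005, "tz":-0.02, "jaw":0.3},
    {"tx":0.005, "tz":-0.04, "jaw":0.3},
    {"tx":0.005, "tz":-0.07, "jaw":0.3},
    {"tx":0.005, "tz":-0.1, "jaw":0.3},
    {"tx":0.005, "tz":-0.13, "jaw":0.3},
    {"tx":0.005, "tz":-0.13, "jaw":0.3}
  ],
  "grip_force": 60
}}

```text
time: 10.65
position: [0.4621, -0.3043, 0.1451]
tool_rot: [2.446, 1.959, 0.003]
ft_force: [2.1, -0.7, -6.7]
grip_width: 0.405
grip_force: 59.9
```

```bash
python3 - <<'E'
from h import *
s=sensors.get_state();I=get_image("scene")[:,:,::-1]
J=get_image("wrist")[:,:,::-1]
q=proj(ext("scene"),s["position"])[0].astype(int); print(q,s["torque"])
A_=cv2.resize(I[q[1]-35:q[1]+35,q[0]-45:q[0]+45],(450,350),interpolation=cv2.INTER_CUBIC)
B_=cv2.resize(J[100:300,240:400],(280,350))
cv2.imwrite("pics/c4.png",np.hstack([A_,B_]))
E
```

```text
[385 157] [ 0.08271592 -0.30370697 -0.032471  ]
```

View pics/c4.png

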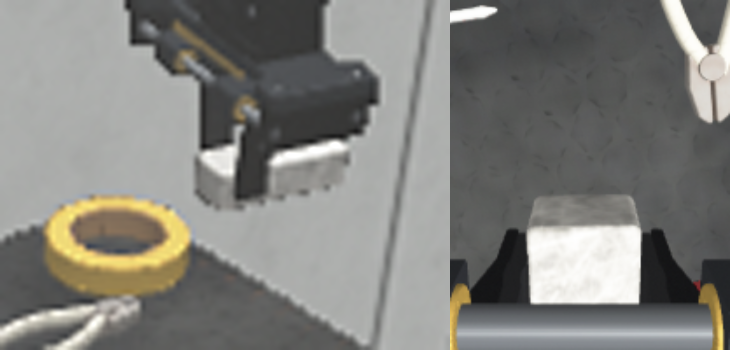

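The bar is held level, and its square end shows in front of the fingers. I'll check the grip offset from the near end edge at about row 230.

```bash
python3 - <<'E'
from h import *
m=camera_model("wrist"); H=np.array(m["hand_eye"])
for v,z in((230,-.017),(211,.011)):
    d=H[:3,:3]@np.linalg.inv(K(m))@np.array([[240+528/1.75,v,1],[240+640/1.75,v,1]]).T; o=H[:3,3:]
    print((o+d*((z-o[2])/d[2])).T.round(4))
print(to_tool(fix([.5,-45.2,260],O,A)[0],A), to_tool(fix([.5,-45.2,24],O,A)[0],A))
E
```

```text
[[ 0.0188  0.1211 -0.017 ]
 [ 0.0188  0.1555 -0.017 ]]
[[0.0195 0.1415 0.011 ]
 [0.0195 0.1817 0.011 ]]
[array([ 0.2636, -0.0914, -0.1199]), np.float64(-0.1613)] [array([ 0.2636, -0.0912,  0.1161]), np.float64(-0.1613)]
```

Converted, -0.161 rad / 3.1416 = -0.0512.

Request:
{"op": "inch_along", "data": {
  "offsets": [
    {"tz":-0.05, "jaw":0.3},
    {"tx":0.02, "ty":-0.01, "tz":-0.09, "yaw":-0.0159, "jaw":0.3},
    {"tx":0.05, "ty":-0.02, "tz":-0.12, "yaw":-0.0318, "jaw":0.3},
    {"tx":0.09, "ty":-0.03, "tz":-0.12, "yaw":-0.0509, "jaw":0.3},
    {"tx":0.13, "ty":-0.045, "tz":-0.12, "yaw":-0.0512, "jaw":0.3},
    {"tx":0.17, "ty":-0.06, "tz":-0.12, "yaw":-0.0512, "jaw":0.3},
    {"tx":0.21, "ty":-0.073, "tz":-0.12, "yaw":-0.0512, "jaw":0.3},
    {"tx":0.245, "ty":-0.085, "tz":-0.12, "yaw":-0.0512, "jaw":0.3},
    {"tx":0.264, "ty":-0.091, "tz":-0.12, "yaw":-0.0512, "jaw":0.3},
    {"tx":0.264, "ty":-0.091, "tz":-0.12, "yaw":-0.0512, "jaw":0.3},
    {"tx":0.264, "ty":-0.091, "tz":-0.12, "yaw":-0.0512, "jaw":0.3},
    {"tx":0.264, "ty":-0.091, "tz":-0.12, "yaw":-0.0512, "jaw":0.3}
  ]
}}

```text
time: 11.95
position: [0.4277, -0.0265, 0.2591]
tool_rot: [-2.286, -2.152, 0.003]
ft_force: [-0.3, -1.2, -8.2]
grip_width: 0.404
grip_force: 60.0
```

```bash
python3 - <<'E'
from h import *
print(to_tool(fix([.5,-44.6,26],O,A)[0],A))
E
```

```text
[array([0.0016, 0.0005, 0.2331]), np.float64(-0.0019)]
```

Converted, -0.002 rad / 3.1416 = -0.0006.

Request:
{"op": "inch_along", "data": {
  "offsets": [
    {"tx":0.002, "ty":0.001, "tz":0.04, "yaw":-0.0006, "jaw":0.3},
    {"tx":0.002, "ty":0.001, "tz":0.08, "yaw":-0.0006, "jaw":0.3},
    {"tx":0.002, "ty":0.001, "tz":0.12, "yaw":-0.0006, "jaw":0.3},
    {"tx":0.002, "ty":0.001, "tz":0.15, "yaw":-0.0006, "jaw":0.3},
    {"tx":0.002, "ty":0.001, "tz":0.18, "yaw":-0.0006, "jaw":0.3},
    {"tx":0.002, "ty":0.001, "tz":0.2, "yaw":-0.0006, "jaw":0.3},
    {"tx":0.002, "ty":0.001, "tz":0.21, "yaw":-0.0006, "jaw":0.3},
    {"tx":0.002, "ty":0.001, "tz":0.21, "yaw":-0.0006, "jaw":0.3},
    {"tx":0.002, "ty":0.001, "tz":0.21, "yaw":-0.0006, "jaw":0.3}
  ]
}}

```text
time: 12.85
position: [0.4304, -0.0239, 0.0512]
tool_rot: [2.284, 2.156, 0.001]
ft_force: [0.3, -0.1, -7.5]
grip_width: 0.409
grip_force: 60.0
```

```bash
python3 - <<'E'
from h import *
print(to_tool(fix([.5,-44.6,26],O,A)[0],A))
E
```

```text
[array([-0.0011, -0.0027,  0.0252]), np.float64(0.0009)]
```

Request:
{"op": "inch_along", "data": {
  "offsets": [
    {"tx":-0.001, "ty":-0.0025, "jaw":0.3},
    {"tx":-0.001, "ty":-0.0025, "jaw":0.3},
    {"tx":-0.001, "ty":-0.0025, "tz":0.006, "jaw":0.3},
    {"tx":-0.001, "ty":-0.0025, "tz":0.012, "jaw":0.3},
    {"tx":-0.001, "ty":-0.0025, "tz":0.016, "jaw":0.3},
    {"tx":-0.001, "ty":-0.0025, "tz":0.02, "jaw":0.3},
    {"tx":-0.001, "ty":-0.0025, "tz":0.024, "jaw":0.3},
    {"tx":-0.001, "ty":-0.0025, "tz":0.026, "jaw":0.3},
    {"tx":-0.001, "ty":-0.0025, "tz":0.026, "jaw":0.3}
  ]
}}

```text
time: 13.75
position: [0.4272, -0.024, 0.0248]
tool_rot: [-2.283, -2.157, 0.0]
ft_force: [-1.5, 1.8, -0.9]
grip_width: 0.407
grip_force: 60.0
```

```bash
python3 - <<'E'
from h import *
print(to_tool(fix([.5,-44.6,23],O,A)[0],A))
E
```

```text
[array([-0.0009,  0.0005,  0.0018]), np.float64(0.002)]
```

Request:
{"op": "inch_along", "data": {
  "offsets": [
    {"tz":0.001, "jaw":0.3},
    {"tz":0.0015, "jaw":0.3},
    {"tz":0.0015, "jaw":0.3},
    {"tz":0.0015, "jaw":0.3}
  ]
}}

```text
time: 14.15
position: [0.4273, -0.0238, 0.0237]
tool_rot: [2.284, 2.157, 0.0]
ft_force: [-3.1, 4.1, 2.9]
grip_width: 0.408
grip_force: 60.0
```

Request:
{"op": "inch_along", "data": {
  "offsets": [
    {"jaw":0.55},
    {"jaw":0.55},
    {"jaw":0.55},
    {"jaw":0.55},
    {"tz":-0.02, "jaw":0.55},
    {"tz":-0.06, "jaw":0.55},
    {"tz":-0.11, "jaw":0.55},
    {"tz":-0.16, "jaw":0.55},
    {"tz":-0.2, "jaw":0.55},
    {"tz":-0.235, "jaw":0.55},
    {"tz":-0.235, "jaw":0.55},
    {"tz":-0.235, "jaw":0.55}
  ]
}}

```text
time: 15.35
position: [0.4275, -0.0245, 0.2585]
tool_rot: [2.283, 2.156, 0.001]
ft_force: [0.3, -0.1, -0.8]
grip_width: 0.549
grip_force: 0.0
```

```bash
python3 - <<'E'
from h import *
s=sensors.get_state(); I=get_image("wrist")[:,:,::-1]
import pickle; pickle.dump(s,open("w4.pkl","wb")); cv2.imwrite("pics/w4.png",I)
cv2.imwrite("pics/c5.png",cv2.resize(I[60:260,260:420],None,fx=3,fy=3,interpolation=cv2.INTER_CUBIC))
E
```

```text
(no output)
```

View pics/c5.png

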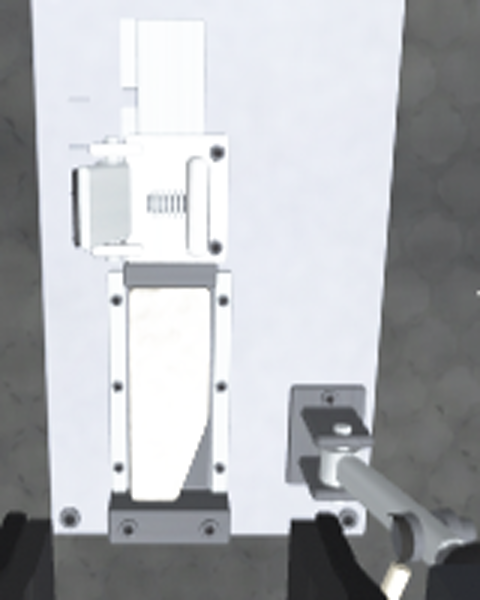

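The bar lies flat and straight in the nest, at crop (129..210, 288..500) between the strips, with its end about 1 mm short of the nose. Next I push the ball from behind with shut fingers.

```bash
python3 - <<'E'
from h import *
print(to_tool(fix([138,-100,255],O,A)[0],A),to_tool(fix([138,-100,155],O,A)[0],A),to_tool(fix([70,-100,155],O,A)[0],A))
E
```

```text
[array([-0.056 ,  0.1384,  0.0024]), np.float64(0.0016)] [array([-0.0559,  0.1384,  0.1024]), np.float64(0.0016)] [array([-0.0558,  0.0704,  0.1024]), np.float64(0.0016)]
```

Request:
{"op": "inch_along", "data": {
  "offsets": [
    {"tx":-0.02, "ty":0.04, "jaw":0},
    {"tx":-0.04, "ty":0.08, "jaw":0},
    {"tx":-0.056, "ty":0.12, "jaw":0},
    {"tx":-0.056, "ty":0.138, "jaw":0},
    {"tx":-0.056, "ty":0.138, "jaw":0},
    {"tx":-0.056, "ty":0.138, "jaw":0},
    {"tx":-0.056, "ty":0.138, "tz":0.04, "jaw":0},
    {"tx":-0.056, "ty":0.138, "tz":0.08, "jaw":0},
    {"tx":-0.056, "ty":0.138, "tz":0.102, "jaw":0},
    {"tx":-0.056, "ty":0.138, "tz":0.102, "jaw":0},
    {"tx":-0.056, "ty":0.128, "tz":0.102, "jaw":0},
    {"tx":-0.056, "ty":0.118, "tz":0.102, "jaw":0},
    {"tx":-0.056, "ty":0.108, "tz":0.102, "jaw":0},
    {"tx":-0.056, "ty":0.1, "tz":0.102, "jaw":0},
    {"tx":-0.056, "ty":0.092, "tz":0.102, "jaw":0},
    {"tx":-0.056, "ty":0.084, "tz":0.102, "jaw":0},
    {"tx":-0.056, "ty":0.076, "tz":0.102, "jaw":0},
    {"tx":-0.056, "ty":0.068, "tz":0.102, "jaw":0},
    {"tx":-0.056, "ty":0.066, "tz":0.102, "jaw":0}
  ],
  "grip_force": 20
}}

```text
time: 17.3
position: [0.4883, -0.084, 0.1556]
tool_rot: [-2.283, -2.156, 0.002]
ft_force: [-0.2, 0.1, -0.5]
grip_width: 0.006
grip_force: 0.0
```

```bash
python3 - <<'E'
from h import *
print(to_tool(fix([-5,95,200],O,A)[0],A))
E
```

```text
[array([ 0.1952, -0.0693, -0.0443]), np.float64(0.0014)]
```

Request:
{"op": "inch_along", "data": {
  "offsets": [
    {"tz":-0.045, "jaw":0},
    {"tx":0.03, "ty":-0.02, "tz":-0.045, "jaw":0},
    {"tx":0.07, "ty":-0.03, "tz":-0.045, "jaw":0},
    {"tx":0.11, "ty":-0.045, "tz":-0.045, "jaw":0},
    {"tx":0.15, "ty":-0.06, "tz":-0.045, "jaw":0},
    {"tx":0.18, "ty":-0.069, "tz":-0.045, "jaw":0},
    {"tx":0.195, "ty":-0.069, "tz":-0.045, "jaw":0},
    {"tx":0.195, "ty":-0.069, "tz":-0.045, "jaw":0},
    {"tx":0.195, "ty":-0.069, "tz":-0.045, "jaw":0},
    {"tx":0.195, "ty":-0.069, "tz":-0.045, "jaw":0},
    {"tx":0.195, "ty":-0.069, "tz":-0.045, "jaw":0},
    {"tx":0.195, "ty":-0.069, "tz":-0.045, "jaw":0},
    {"tx":0.195, "ty":-0.069, "tz":-0.045, "jaw":0},
    {"tx":0.195, "ty":-0.069, "tz":-0.045, "jaw":0},
    {"tx":0.195, "ty":-0.069, "tz":-0.045, "jaw":0},
    {"tx":0.195, "ty":-0.069, "tz":-0.045, "jaw":0},
    {"tx":0.195, "ty":-0.069, "tz":-0.045, "jaw":0},
    {"tx":0.195, "ty":-0.069, "tz":-0.045, "jaw":0},
    {"tx":0.195, "ty":-0.069, "tz":-0.045, "jaw":0},
    {"tx":0.195, "ty":-0.069, "tz":-0.045, "jaw":0}
  ]
}}

```text
time: 19.3
position: [0.432, 0.1146, 0.201]
tool_rot: [2.284, 2.157, -0.0]
ft_force: [0.2, 1.1, 0.2]
grip_width: 0.002
grip_force: 0.0
```

Request:
{"op": "inch_along", "data": {
  "offsets": [
    {"jaw":0},
    {"jaw":0},
    {"jaw":0},
    {"jaw":0},
    {"jaw":0},
    {"jaw":0},
    {"jaw":0},
    {"jaw":0},
    {"jaw":0},
    {"jaw":0},
    {"jaw":0},
    {"jaw":0},
    {"jaw":0},
    {"jaw":0},
    {"jaw":0},
    {"jaw":0},
    {"jaw":0},
    {"jaw":0},
    {"jaw":0},
    {"jaw":0}
  ]
}}

```text
time: 21.3
position: [0.432, 0.1146, 0.201]
tool_rot: [2.284, 2.157, -0.0]
ft_force: [0.2, -0.8, 0.3]
grip_width: 0.008
grip_force: 0.0
```

```bash
python3 - <<'E'
from h import *
I=get_image("scene")[:,:,::-1]; J=get_image("top")[:,:,::-1]
cv2.imwrite("pics/c6.png",np.vstack([cv2.resize(J[160:245,210:360],None,fx=3.4,fy=3.4,interpolation=cv2.INTER_CUBIC),cv2.resize(I[180:265,240:390],None,fx=3.4,fy=3.4,interpolation=cv2.INTER_CUBIC)]))
print(proj(ext("top"),fix([-36,-100,54],O,A))-[210,160],proj(ext("scene"),fix([-36,-100,54],O,A))-[240,180])
H=lambda t:15*abs(np.cos(t))+9.5*abs(np.sin(t))
print(to_tool(fix([-5,95,70],O,A)[0]))
for t in np.r_[np.arange(.17,3.14,.27),3.14]:
    d=np.array([np.sin(t),-np.cos(t)]);n=np.array([np.cos(t),np.sin(t)]); p=np.array([30,130])+28*d-(2.5+H(t))*n
    print(round(t,2),p.round(0),to_tool(fix([*p,70],O,A)[0])[0].round(3))
E
```

```text
[[114.2918256   66.91238838]] [[105.70082623  34.06870692]]
[array([ 1.00e-04, -1.60e-03,  1.31e-01])]
0.17 [16. 99.] [0.004 0.02  0.131]
0.44 [24. 96.] [0.001 0.027 0.131]
0.71 [33. 96.] [0.001 0.036 0.131]
0.98 [43. 99.] [0.004 0.046 0.131]
1.25 [ 51. 106.] [0.011 0.055 0.131]
1.52 [ 57. 116.] [0.021 0.061 0.131]
1.79 [ 61. 121.] [0.026 0.064 0.131]
2.06 [ 63. 127.] [0.032 0.067 0.131]
2.33 [ 64. 135.] [0.04  0.067 0.131]
2.6 [ 62. 144.] [0.049 0.065 0.131]
2.87 [ 56. 152.] [0.057 0.06  0.131]
3.14 [ 48. 158.] [0.063 0.051 0.131]
```

View pics/c6.png

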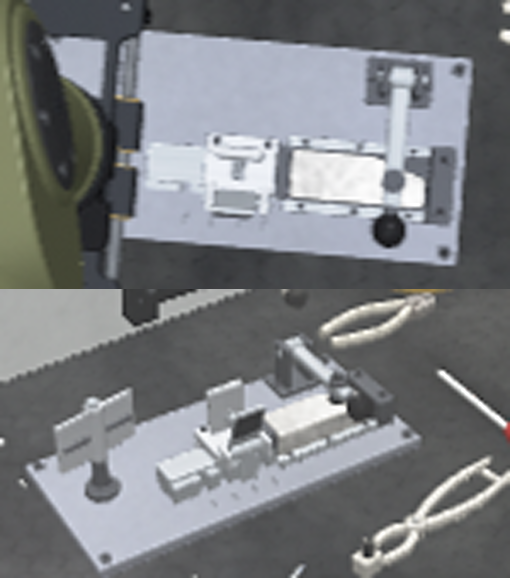

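The arm is down: the ball is at crop (388,230) against a predicted (388,227), and its pad is on the bar. The flag still shows its dashed side, so I turn it now.

Request:
{"op": "inch_along", "data": {
  "offsets": [
    {"tz":0.04, "jaw":0},
    {"tz":0.08, "jaw":0},
    {"tz":0.12, "jaw":0},
    {"tz":0.131, "jaw":0},
    {"tz":0.131, "jaw":0},
    {"ty":0.01, "tz":0.131, "jaw":0},
    {"tx":0.002, "ty":0.02, "tz":0.131, "jaw":0},
    {"tx":0.001, "ty":0.027, "tz":0.131, "jaw":0},
    {"tx":0.001, "ty":0.036, "tz":0.131, "jaw":0},
    {"tx":0.004, "ty":0.046, "tz":0.131, "jaw":0},
    {"tx":0.011, "ty":0.055, "tz":0.131, "jaw":0},
    {"tx":0.018, "ty":0.061, "tz":0.131, "jaw":0},
    {"tx":0.026, "ty":0.065, "tz":0.131, "jaw":0},
    {"tx":0.032, "ty":0.067, "tz":0.131, "jaw":0},
    {"tx":0.04, "ty":0.067, "tz":0.131, "jaw":0},
    {"tx":0.049, "ty":0.065, "tz":0.131, "jaw":0},
    {"tx":0.057, "ty":0.06, "tz":0.131, "jaw":0},
    {"tx":0.063, "ty":0.054, "tz":0.131, "jaw":0},
    {"tx":0.063, "ty":0.051, "tz":0.131, "jaw":0},
    {"tx":0.063, "ty":0.051, "tz":0.131, "jaw":0}
  ]
}}

```text
time: 23.4
position: [0.4857, 0.1749, 0.0701]
tool_rot: [2.282, 2.158, -0.001]
ft_force: [-0.1, 0.3, 0.5]
grip_width: 0.004
grip_force: 0.0
```

Request:
{"op": "inch_along", "data": {
  "offsets": [
    {"ty":-0.002, "jaw":0},
    {"ty":-0.003, "jaw":0},
    {"ty":-0.004, "jaw":0},
    {"ty":-0.004, "jaw":0}
  ]
}}

```text
time: 23.8
position: [0.4842, 0.1744, 0.0704]
tool_rot: [2.284, 2.155, 0.004]
ft_force: [5.8, -0.1, -2.5]
grip_width: 0.007
grip_force: 2.2
```

```bash
python3 - <<'E'
from h import *
print((R.from_euler('z',-A).apply(sensors.get_state()["position"]-np.r_[O,0])*1000).round(1))
E
```

```text
[ 45.3 157.6  70.4]
```

5.8 N at 28 mm is far above the flag's friction, so it is against its stop. Now I back off, rise and check.

Request:
{"op": "inch_along", "data": {
  "offsets": [
    {"ty":0.01, "jaw":0},
    {"ty":0.025, "jaw":0},
    {"ty":0.025, "jaw":0},
    {"ty":0.025, "tz":-0.04, "jaw":0},
    {"ty":0.025, "tz":-0.08, "jaw":0},
    {"ty":0.025, "tz":-0.12, "jaw":0},
    {"ty":0.025, "tz":-0.16, "jaw":0},
    {"ty":0.025, "tz":-0.16, "jaw":0},
    {"ty":0.025, "tz":-0.16, "jaw":0},
    {"ty":0.025, "tz":-0.16, "jaw":0}
  ]
}}

```text
time: 24.8
position: [0.5064, 0.1731, 0.2286]
tool_rot: [-2.283, -2.157, 0.004]
ft_force: [-0.6, 0.5, -0.9]
grip_width: 0.007
grip_force: 0.0
```

```bash
python3 - <<'E'
from h import *
I=get_image("scene")[:,:,::-1]
cv2.imwrite("pics/c7.png",cv2.resize(I[150:265,240:400],None,fx=4.5,fy=4.5,interpolation=cv2.INTER_CUBIC))
E
```

```text
(no output)
```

View pics/c7.png

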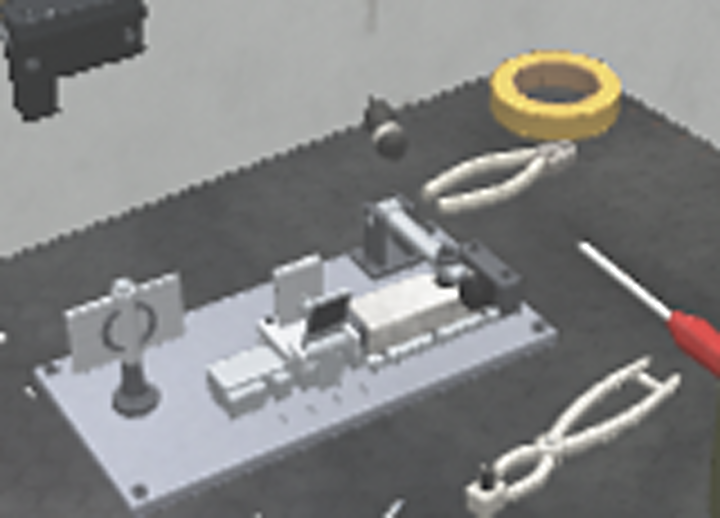

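The flag's ring side faces the front, at crop (128,325). The arm is on the bar, the stop is latched, and the gripper is clear, so I'm handing in.

```bash
python3 -c "
from bench import ctrl, job, sensors, get_image, camera_model
print(job.close_job())"
```

```text
the job is handed in; nothing more can be done
None
```

I handed the job in at about 25 s; no verdict came back. From the pictures, the stop is latched in the next notch, the bar lies flat in the nest with the hold-down pad on it, and the flag's ring side faces the front; the side cutters and bit case were left alone.

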